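Switch dust extraction to the router

ROBOT

A 7-joint arm with a two-finger parallel gripper is mounted at the origin on the work surface. World frame = base frame: x ahead of the robot, y to its left, z up, the work surface at z = 0. Lengths are in m, angles in rad, forces in N, time in s.
With the tool pointing down it reaches from about 0.4 to 0.875 m from the base axis. Payload 19.3 kg.
Tool frame: the origin (TCP) lies on the centre line of the jaws, within the pads' length; the fingertips stand 25 mm ahead of it and the grasp point (between the pads) lies 6 mm ahead of it (tips_ahead is the distance from the TCP to the fingertips, in m); z points along the fingers, y is the direction in which the jaws open and shut (so a half turn about z gives the same grasp; the last joint's range is limited). The gripper opens to 85 mm and grips with 20 to 120 N. Pads are 22 mm wide; open, the fingers measure 114 mm over their backs; the gripper's body (76 mm by 85 mm) begins 54 mm behind the grasp point. The pads swing forward as they close: fully open they stand 13 mm farther back than shut.
Start: joints at [-1.241, 0.521, -0.036, 1.599, 0.021, 1.021, -0.113], TCP at [0.243, 0.576, 0.256] pointing down, gripper open.
Joint ranges: [-2.91, 2.91], [-0.3, 2.13], [-1.5, 1.42], [0.17, 2.43], [-1.26, 4.41], [0.16, 1.93], [-2.52, 2.52]. Speed limits (rad/s): [1.89, 1.89, 2.39, 2.39, 3.01, 3.01, 3.01].

INTERFACE

Orientations are given as [roll, pitch, yaw] about the fixed x, y, z axes, in that order (R = Rz(yaw) Ry(pitch) Rx(roll)).
In Python, from workcell import observe, grab_frame, job_done, outline_of, tips_ahead gives the robot as it stands. The module is installed in compiled form; this text tells all that it offers.
- The arm moves only by the tool move_arm, never from a script. Its argument "motion" is a list of rows, each a list of 2 entries, a list of its own where there are three numbers: the shift along the world's x, y, z in mm, then the turn, a rotation vector about the world's x, y, z in rad. A call has 1 to 12 rows; each row is the pose to reach, as a shift and turn from the pose commanded when the call began; what a row does not reach only later rows make up. A row lasts 1/8 s, in which the tool goes at most 62.5 mm and 10.7 degrees, less where a joint would pass 70% of its speed; a pose out of reach is approached as far as the arm can. A call with a gripper value outside its range is refused whole. "jaw" is the finger opening in mm, from 0 to 85.4, set as the call begins (left out, the last holds). The fingers move at their own pace and stop on an object; "grip_force" is the grip in N (left out, the last holds). Time passes only in rows, so rows that repeat a pose let the fingers close. It gives the time, the measured TCP pose, the force and the opening at its end, in the units of the state.
- observe(): the state, without advancing time (a new reading comes with each control period).
- grab_frame(name): name is "scene" or "top"; returns a dict with "frame" (400x640x3 uint8, red, green, blue), "fx", "fy", "cx", "cy" (pixels), "T" (4x4, takes a point from camera to world coordinates). Camera axes: x right, y down, z forward; pixel columns grow to the right and rows downward; lengths in m; the calibration is good to about 2 mm. A picture is of the moment at which its call begins. There is no depth.
- job_done(): hands the job in, once; it reports no verdict.
Trained networks look in the newest picture that a camera, given by its name, has taken for a name from the list of things; names that differ only in an ending like _2 or _b are one class to them, and where a whole thing is asked for, a point or a joint stands for the part that bears it (a point fixed in the world has none). Each returns a list of dicts, best first, with "score" (0 to 1); they miss things now and then, are a little off and sometimes report something else, mostly with a low value. They report only what shows in the picture. A call takes as long as a camera call.
- outline_of(label, camera): "pixels" (400x640 bool, what is visible of it) and "pixel" ([column, row] in pixels, amid what is visible of it).
The state is a dict: "clock": time; "qpos": joint angles; "qd": joint speeds; "joint_efforts": joint torques, N m; "position": TCP position; "tool_rot": TCP orientation; "force": force on the tool from outside, world axes, zero at the start; "moment": the same for the moment, N m; "grip_width": finger opening in m.
Only numpy, scipy, OpenCV 4.12 (cv2) and the standard library are available. Lean on these libraries where they do the work, as an engineer would, in place of code of your own. Each camera call takes 0.05 s, during which the arm holds its last target.

TASK

Get dust extraction ready for the router: with the closed fingertips gently push the selector's upright tab round, without gripping it, until its pointer points at the middle of the T-shaped router tag. Only then press the small flat start button on the switch box and let it spring back. Leave the mushroom stop button and all the loose things on the table alone.

Things in the scene. Friction and masses are not known exactly. Their poses are not given: they have to be found in the camera images.
- drum: Fixed dust-extraction selector: dark grey drum, 244 mm across and 70 mm high, with four black branch stubs reaching 153 mm from the axis and a thicker outlet stub reaching 161 mm, all lower than its top. Origin: on its axis at the table; z up. The tag stations lie at 65, 125, -125 and -65 degrees from its -x axis, counter-clockwise from above.
- rotor (a joint): Angle (rad) of the selector's rotor about the drum's upright axis, counter-clockwise from above positive; at 0 its tab and pointer lie on the drum's -x side. Stops at -2.75 and 2.75. It starts parked between -0.4 and 0.4, turns either way without clicks and stays by friction where it is left (0.22 N m, some 4 N at the tab).
- hub (a point): Centre of the top of the rotor's steel hub, on the drum's axis, 88 mm above the table. The hub is 32 mm across and stands 8 mm above the rotor, an aluminium disc 144 mm across whose flat top is 80 mm above the table.
- tab (a point): Middle of the tab: a black upright fin on the rotor, 42 mm long radially (32 to 74 mm from the axis), 10 mm thick, rising from the disc (80 mm above the table) to 125 mm above it. This point is 53 mm from the axis and 125 mm above the table, at the top of the fin. A flat bare-metal pointer bar, 8 mm wide, continues the tab outwards to 86 mm from the axis.
- aim (a point): The spot that the pointer points at: on the line from the axis through the tab, 100 mm from the axis (14 mm beyond the pointer's end), 73 mm above the table. It turns with the rotor.
- tag_router: Router's tag: T-shaped, 36 mm wide by 36 mm long, strokes 11 to 12 mm wide, pale wood, 5 mm thick, lying on the drum's top close to its rim, centred 100 mm from the drum's axis. Origin: under its middle, 70 mm above the table. It is at one of four stations; which one changes.
- tag_saw: Saw's tag: round like a saw blade with small teeth and a dark centre, about 37 mm across, pale wood, 5 mm thick, lying on the drum's top close to its rim, centred 100 mm from the drum's axis. Origin: under its middle, 70 mm above the table. It is at one of four stations; which one changes.
- tag_sander: Sander's tag: a plain square of 29 mm, pale wood, 5 mm thick, lying on the drum's top close to its rim, centred 100 mm from the drum's axis. Origin: under its middle, 70 mm above the table. It is at one of four stations; which one changes.
- tag_planer: Planer's tag: a plain narrow bar, 12 by 36 mm, pale wood, 5 mm thick, lying on the drum's top close to its rim, centred 100 mm from the drum's axis. Origin: under its middle, 70 mm above the table. It is at one of four stations; which one changes.
- switchbox: Fixed grey switch box, 170 (its x) by 100 (its y) by 50 mm high, with two push buttons on top. Origin: centre of its underside; z up.
- start (a joint): Travel of the start button (m): 0 up, 0.006 fully down; counts as pressed beyond 0.004. A spring (5 N at full travel) returns it.
- start_top (a point): Centre of the top face of the start button, 72 mm above the table: the small flat grey round button (30 mm across) in a black collar, on the switch box 42 mm from its centre towards its -x end (the end nearer the robot). Pressed straight down.
- stop (a joint): Travel of the stop button (m): 0 up, 0.006 fully down. Not to be pressed.
- stop_top (a point): Top of the stop button: a wide grey mushroom head (50 mm across, 89 mm above the table), 42 mm from the box's centre towards its +x end.
- tape: Bystander, loose: roll of paper tape lying flat, 84 mm across, 25 high. Origin: at its foot, centre.
- offcut: Bystander, loose: hardwood offcut 35 x 90 x 22 mm. Origin: at its foot, centre.
- collet: Bystander, loose: small stepped steel collet, 32 mm across, 40 high, standing. Origin: at its foot, centre.
- glue: Bystander, loose: glue bottle, 60 mm across, 160 high. Origin: at its foot, centre.
- dish: Bystander, loose: low black cap holding marbles, 94 mm across, 22 high. Origin: at its foot, centre.
- wrench: Bystander, loose: flat steel wrench, 160 mm long. Origin: about its middle.

How it is judged:
By the outcome, as a careful person would: the job done as asked, in the order asked, and still so for the second after the job is handed in, with the robot touching nothing.
It also fails if it takes over 51 s, if anything falls off the work surface, if the arm or the gripper's body presses on something with over 40 N, if the wrist force passes 120 N, or if a joint passes its speed limit or range.

## Working session

There is one attempt and no reset: what is moved stays moved. The work goes in short steps, Python scripts to look and compute and a tool call to move; the robot and the scene stay as the last step left them, time stands still between calls to the robot, and variables do not carry over. Pictures are saved under pics/ and viewed, and the job is handed in when it is done.

Besides the shell and the picture viewer there is one more tool, called after "Request:" by a JSON object that holds its "name" and its "arguments", one argument or row to a line. move_arm: Moves the arm, as the interface text tells. Its arguments: {"type":"object","properties":{"motion":{"type":"array"},"jaw":{"type":"number"},"grip_force":{"type":"number"}},"required":["motion"]}

```bash
mkdir -p pics; cat > h.py <<'E'
import numpy as np,cv2
from workcell import *
def save(f,n): cv2.imwrite(f'pics/{n}.png',f['frame'][:,:,::-1])
def ray(f,px,z):
    d=np.array([(px[0]-f['cx'])/f['fx'],(px[1]-f['cy'])/f['fy'],1.]);T=np.array(f['T'])
    w=T[:3,:3]@d;o=T[:3,3];return o+w*(z-o[2])/w[2]
def proj(f,p):
    T=np.array(f['T']);c=T[:3,:3].T@(np.array(p)-T[:3,3]);return np.array([f['cx']+f['fx']*c[0]/c[2],f['cy']+f['fy']*c[1]/c[2]])
E
python3 - <<'E'
from h import *
for c in ['top','scene']:
    f=grab_frame(c);save(f,c+'0');print(np.round(f['T'],3).tolist(),f['fx'])
    for l,z in [('drum',.07),('hub',.088),('tab',.125),('tag_router',.075),('tag_saw',.075),('tag_sander',.075),('tag_planer',.075),('switchbox',.05),('start_top',.072),('stop_top',.089),('glue',.16)]:
        for o in outline_of(l,c)[:2]:
            print(c,l,round(o['score'],2),o['pixel'],o['pixels'].sum(),np.round(ray(f,o['pixel'],z),3))
s=observe();print(s['clock'],s['position'],s['tool_rot'],s['force'],tips_ahead)
E
```

```text
[[-0.014, -0.994, 0.11, 0.422], [-1.0, 0.016, 0.013, 0.019], [-0.014, -0.11, -0.994, 1.389], [0.0, 0.0, 0.0, 1.0]] 469.6086908390537
top drum 0.97 [278.5, 206.2] 6792 [0.542 0.125 0.07 ]
top drum 0.31 [241.3, 218.6] 117 [0.509 0.231 0.07 ]
top hub 0.84 [273.4, 210.0] 2070 [0.53  0.138 0.088]
top hub 0.46 [400.9, 158.0] 383 [ 0.671 -0.221  0.088]
top tab 0.96 [270.3, 208.2] 2069 [0.532 0.143 0.125]
top tab 0.74 [251.2, 181.5] 74 [0.606 0.195 0.125]
top tag_router 0.46 [252.7, 180.7] 89 [0.615 0.198 0.075]
top tag_router 0.28 [409.2, 182.2] 274 [ 0.604 -0.244  0.075]
top tag_saw 0.5 [240.1, 218.1] 91 [0.51  0.233 0.075]
top tag_sander 0.48 [308.1, 189.6] 80 [0.588 0.041 0.075]
top tag_planer 0.57 [303.9, 228.0] 56 [0.48  0.054 0.075]
top tag_planer 0.43 [253.2, 178.8] 59 [0.621 0.196 0.075]
top switchbox 0.76 [405.1, 199.4] 2231 [ 0.558 -0.235  0.05 ]
top start_top 0.59 [411.2, 217.2] 76 [ 0.505 -0.246  0.072]
top stop_top 0.67 [408.7, 185.5] 229 [ 0.593 -0.239  0.089]
top stop_top 0.66 [138.9, 224.7] 626 [0.495 0.513 0.089]
top glue 0.68 [142.7, 227.1] 607 [0.485 0.476 0.16 ]
[[0.656,
[... 451 characters left out ...]
0.601 -0.238  0.075]
scene tag_sander 0.57 [323.5, 197.4] 41 [0.58  0.024 0.075]
scene tag_planer 0.65 [324.9, 196.9] 75 [0.581 0.029 0.075]
scene tag_planer 0.42 [232.3, 313.5] 725 [ 0.734 -0.476  0.075]
scene switchbox 0.76 [260.8, 243.8] 1539 [ 0.578 -0.258  0.05 ]
scene switchbox 0.32 [244.8, 217.0] 59 [ 0.451 -0.235  0.05 ]
scene start_top 0.58 [249.3, 228.8] 54 [ 0.516 -0.259  0.072]
scene start_top 0.41 [351.2, 160.6] 56 [0.511 0.228 0.072]
scene stop_top 0.58 [266.6, 242.0] 147 [ 0.607 -0.251  0.089]
scene glue 0.8 [399.4, 126.8] 404 [0.558 0.433 0.16 ]
1.2 [0.24330895 0.57568678 0.25627655] [-3.14156200e+00  3.20191121e-05  2.74175271e+00] [-0.65682447  0.03021836  0.43989853] 0.025
```

```bash
python3 - <<'E'
import cv2
a=cv2.imread('pics/top0.png');cv2.imwrite('pics/top0c.png',cv2.resize(a[150:270,210:340],None,fx=5,fy=5,interpolation=cv2.INTER_CUBIC))
cv2.imwrite('pics/top0b.png',cv2.resize(a[130:260,350:480],None,fx=4,fy=4,interpolation=cv2.INTER_CUBIC))
a=cv2.imread('pics/scene0.png');cv2.imwrite('pics/scene0c.png',cv2.resize(a[130:270,220:420],None,fx=4,fy=4,interpolation=cv2.INTER_CUBIC))
E
```

```text
(no output)
```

View pics/top0.png

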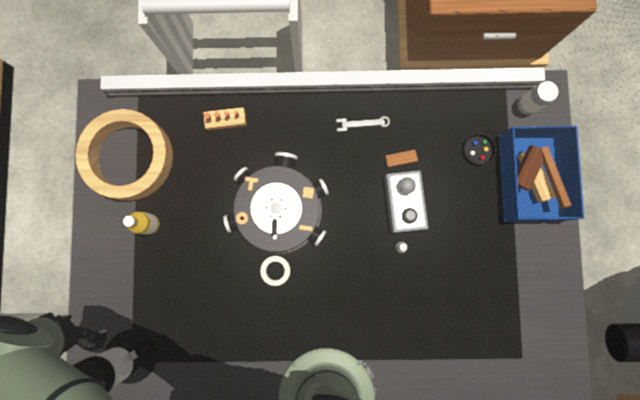

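View pics/top0c.png

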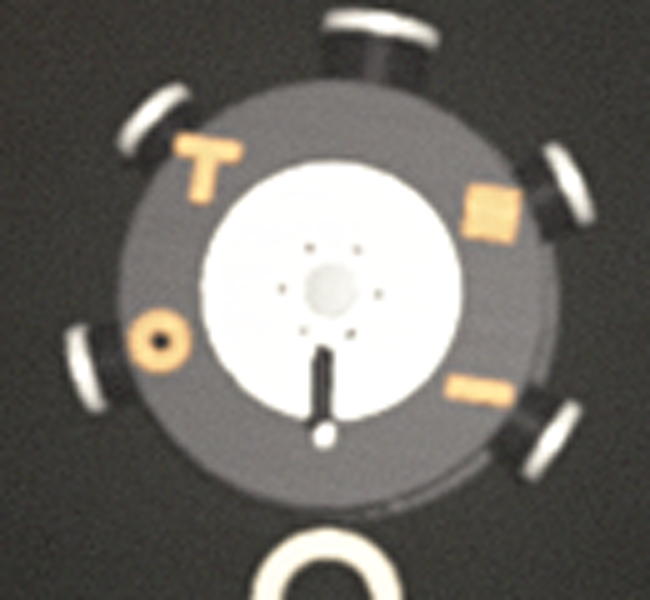

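View pics/scene0c.png

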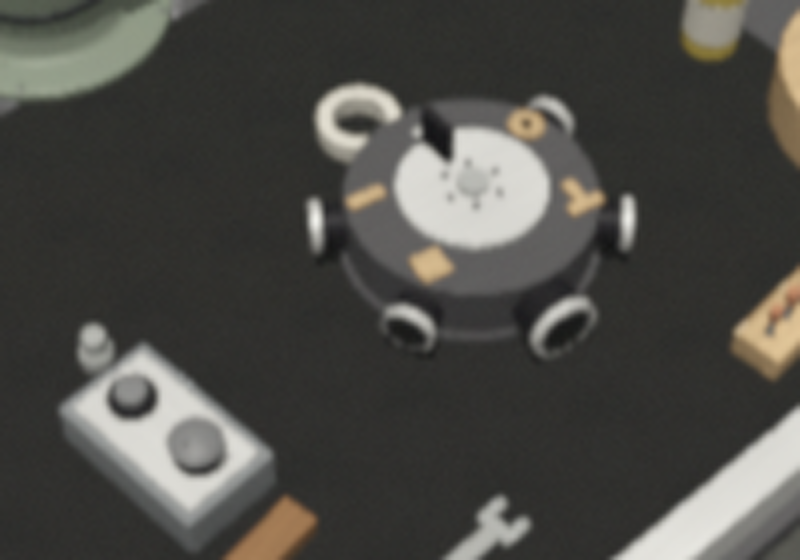

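View pics/top0b.png

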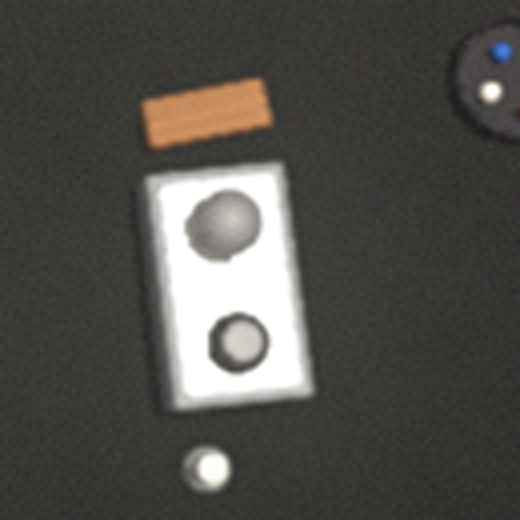

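View pics/scene0.png

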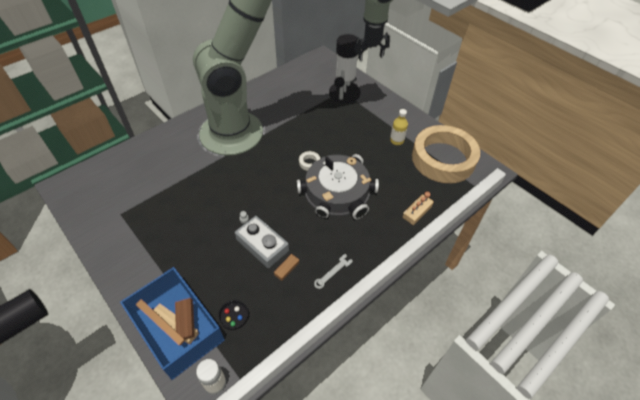

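The top view shows the hub at about (276,208), with the tab pointing to image-down (robot side). The T tag is upper left at (252,183), saw left, planer lower right and sander upper right. So the router is at the -125° station and the tab has to go clockwise.

```bash
cat >> h.py <<'E'
def wood(f,box):
    h=cv2.cvtColor(f['frame'],cv2.COLOR_RGB2HSV)
    m=((h[...,1]>75)&(h[...,2]>90)&(h[...,0]<30)).astype(np.uint8)
    k=np.zeros_like(m);x0,x1,y0,y1=box;k[y0:y1,x0:x1]=1;m&=k
    n,l,s,c=cv2.connectedComponentsWithStats(m)
    return [(s[i],c[i],l==i) for i in range(1,n) if s[i,4]>12]
def angs(p,c):
    d=np.array(p)[:2]-c[:2];a=np.degrees(np.arctan2(-d[1],-d[0]));return round(a,2),round(np.hypot(*d),4)
E
python3 - <<'E'
from h import *
f=grab_frame('top');g=grab_frame('scene')
for n,F,b in [('top',f,(230,325,165,250)),('scene',g,(290,385,145,215))]:
    for s,c,m in wood(F,b):
        print(n,s.tolist(),c.round(1),[ (s[0]+(s[2]-1)/2),(s[1]+(s[3]-1)/2)],ray(F,c,.075).round(4))
# disc: bright pixels
im=f['frame'].astype(int)
m=((im.min(2)>195)).astype(np.uint8);k=np.zeros_like(m);k[175:238,245:308]=1;m&=k
n,l,s,c=cv2.connectedComponentsWithStats(m)
i=1+np.argmax(s[1:,4]);print('disc',s[i],c[i])
cnt=max(cv2.findContours((l==i).astype(np.uint8),0,2)[0],key=len);e=cv2.fitEllipse(cv2.convexHull(cnt));print(e)
ctr=ray(f,e[0],.08);print('hubaxis',ctr.round(4))
o=outline_of('hub','top');
for x in o[:3]:print(x['score'],x['pixel'],x['pixels'].sum())
o=outline_of('drum','top')[0]; e=None
for s_ in range(2):pass
# box
q=outline_of('switchbox','top')[0];r=cv2.minAreaRect(cv2.findNonZero(q['pixels'].astype(np.uint8)));print(r)
E
```

```text
top [244, 176, 15, 15, 115] [250.6 181.7] [np.float64(251.0), np.float64(183.0)] [0.6126 0.2037 0.075 ]
top [302, 187, 13, 12, 123] [307.8 192.2] [np.float64(308.0), np.float64(192.5)] [0.5801 0.0421 0.075 ]
top [235, 212, 13, 13, 130] [241.4 217.9] [np.float64(241.0), np.float64(218.0)] [0.5105 0.2296 0.075 ]
top [299, 225, 14, 6, 69] [305.5 227.6] [np.float64(305.5), np.float64(227.5)] [0.4806 0.05   0.075 ]
scene [347, 157, 9, 8, 53] [351.3 160.5] [np.float64(351.0), np.float64(160.5)] [0.5128 0.2262 0.075 ]
scene [361, 175, 10, 9, 50] [365.  179.2] [np.float64(365.5), np.float64(179.0)] [0.6152 0.1998 0.075 ]
scene [307, 177, 9, 5, 29] [310.8 179. ] [np.float64(311.0), np.float64(179.0)] [0.4829 0.0453 0.075 ]
scene [323, 192, 10, 9, 60] [327.3 195.9] [np.float64(327.5), np.float64(196.0)] [0.5833 0.0388 0.075 ]
disc [ 250  183   52   51 2020] [275.88465347 207.22475248]
((275.80059814453125, 207.8754425048828), (51.374855041503906, 51.7109489440918), 62.22441864013672)
hubaxis [0.5368 0.1323 0.08  ]
0.87 [273.4, 208.4] 2047
((404.9999694824219, 201.0), (60.24550247192383, 38.466609954833984), 81.8698959350586)
```

```bash
python3 - <<'E'
from h import *
from scipy.optimize import least_squares
st=np.radians([-65,125,65])
for n,P in [('top',[(.5105,.2296),(.5801,.0421),(.4806,.05)]),('scene',[(.5128,.2262),(.5833,.0388),(.4829,.0453)])]:
    P=np.array(P)
    def res(v):
        a=st+v[2]; return (np.c_[v[0]-.1*np.cos(a),v[1]-.1*np.sin(a)]-P).ravel()
    r=least_squares(res,[.537,.132,0]);v=r.x
    t=np.radians(-125)+v[2];print(n,v.round(4),np.degrees(v[2]).round(2),'resid',r.fun.round(4),'T at',(v[0]-.1*np.cos(t)).round(4),(v[1]-.1*np.sin(t)).round(4))
f=grab_frame('top');g=grab_frame('scene')
# tab: dark pixels on disc
for n,F,c in [('top',f,(.5368,.1323)),('scene',g,(.5375,.1285))]:
    im=F['frame'].astype(int).max(2)
    for nm,p in [('hub',(c[0],c[1],.088)),]:print(n,nm,proj(F,p).round(1))
    pts=[]
    for y in range(400):
        for x in range(640):
            if im[y,x]<70:
                w=ray(F,(x,y),.125)
                if np.hypot(w[0]-c[0],w[1]-c[1])<.078 and n=='top':pts.append(w[:2])
    if pts:
        pts=np.array(pts);print(len(pts),pts.mean(0),angs(pts.mean(0),c),pts.min(0),pts.max(0))
        u,s,vt=np.linalg.svd(pts-pts.mean(0));print(vt[0])
# buttons
for F,n in [(f,'top'),(g,'scene')]:
    for l,z in [('start_top',.072),('stop_top',.085)]:
        for o in outline_of(l,n)[:1]:
            print(n,l,o['score'],o['pixel'],ray(F,o['pixel'],z).round(4))
E
```

```text
top [ 0.5372  0.1327 -0.1667] -9.55 resid [ 0.0001 -0.0006  0.0001  0.0003 -0.0001  0.0003] T at 0.6073 0.2039
scene [ 0.5397  0.1289 -0.1624] -9.3 resid [-0.0002 -0.001  -0.0003  0.      0.0004  0.001 ] T at 0.6095 0.2005
top hub [275.5 207.6]
2 [0.4799666  0.13493182] (np.float64(-2.65), np.float64(0.0569)) [0.46254952 0.13078804] [0.49738368 0.1390756 ]
[-0.97284578  0.2314543 ]
scene hub [337.2 174.3]
top start_top 0.6 [412.3, 212.9] [ 0.5174 -0.2499  0.072 ]
top stop_top 0.76 [409.3, 184.2] [ 0.5969 -0.2419  0.085 ]
scene start_top 0.4 [250.6, 225.6] [ 0.508  -0.2479  0.072 ]
scene stop_top 0.73 [268.9, 244.2] [ 0.6162 -0.2495  0.085 ]
```

Request:
{"name": "move_arm", "arguments": {
  "motion": [
    [[8,-16,0],[0,0,0.02]],
    [[28,-56,0],[0,0,0.06]],
    [[52,-106,0],[0,0,0.1]],
    [[77,-156,0],[0,0,0.14]],
    [[102,-206,0],[0,0,0.18]],
    [[127,-256,0],[0,0,0.22]],
    [[152,-308,0],[0,0,0.26]],
    [[177,-360,0],[0,0,0.3]],
    [[202,-410,0],[0,0,0.34]],
    [[224,-456,0],[0,0,0.37]],
    [[240,-486,0],[0,0,0.4]],
    [[242,-491,0],[0,0,0.4]]
  ],
  "jaw": 0,
  "grip_force": 40
}}

```text
clock: 3.25
position: [0.486, 0.0826, 0.2563]
tool_rot: [-3.141, 0.0, 3.139]
force: [0.5, 0.1, -0.5]
grip_width: -0.0001
```

```bash
python3 - <<'E'
from h import *
s=observe();print(s['qpos'].round(3),s['position'],s['force'])
for n,b in [('top',(150,270,210,340)),('scene',(100,240,270,400))]:
    f=grab_frame(n);a=f['frame'][b[0]:b[1],b[2]:b[3],::-1];cv2.imwrite(f'pics/{n}1.png',cv2.resize(a,None,fx=4,fy=4,interpolation=cv2.INTER_CUBIC))
E
```

```text
[-0.33   0.312  0.051  1.943 -0.019  0.887  1.299] [0.48600312 0.0825796  0.25632099] [ 0.47674449  0.14615159 -0.49919378]
```

View pics/scene1.png

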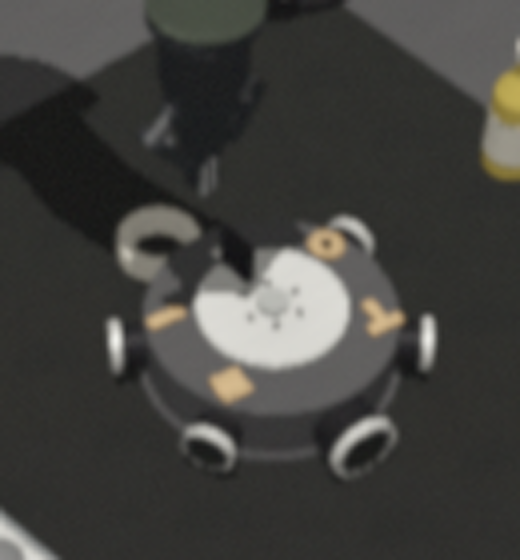

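View pics/top1.png

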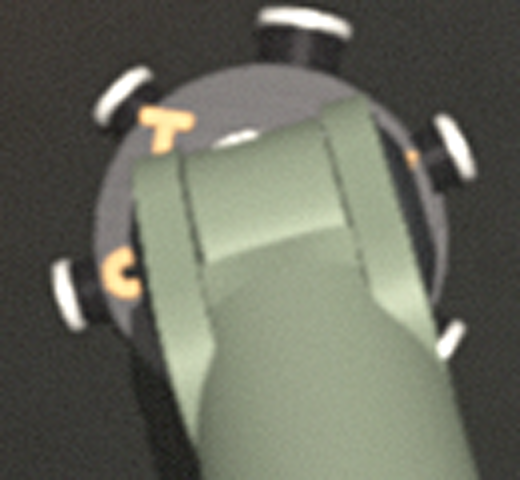

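Request:
{"name": "move_arm", "arguments": {
  "motion": [
    [[0,0,-10],[0,0,0]],
    [[0,0,-35],[0,0,0]],
    [[0,0,-65],[0,0,0]],
    [[0,0,-95],[0,0,0]],
    [[0,0,-120],[0,0,0]],
    [[0,0,-134],[0,0,0]],
    [[0,4,-134],[0,0,0]],
    [[0,8,-134],[0,0,0]],
    [[0,12,-134],[0,0,0]],
    [[0,15,-134],[0,0,0]]
  ]
}}

```text
clock: 4.6
position: [0.4855, 0.1001, 0.1228]
tool_rot: [3.141, 0.001, -3.141]
force: [-0.6, -0.0, 0.7]
grip_width: -0.0001
```

```bash
python3 - <<'E'
from h import *
s=observe();print(s['position'],s['force'],s['clock'])
for n,b in [('scene',(100,240,270,400))]:
    f=grab_frame(n);a=f['frame'][b[0]:b[1],b[2]:b[3],::-1];cv2.imwrite(f'pics/{n}2.png',cv2.resize(a,None,fx=4,fy=4,interpolation=cv2.INTER_CUBIC))
E
```

```text
[0.48550927 0.10014678 0.12278129] [-0.58686822 -0.01388834  0.6753026 ] 4.6
```

View pics/scene2.png

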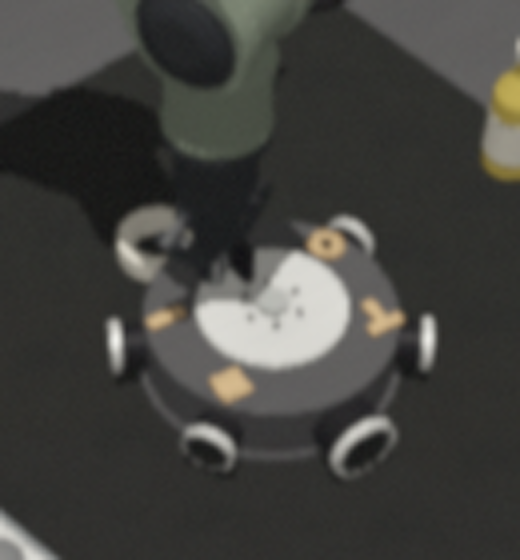

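Request:
{"name": "move_arm", "arguments": {
  "motion": [
    [[0,3,0],[0,0,0]],
    [[0,5,0],[0,0,0]],
    [[0,7,0],[0,0,0]],
    [[0,9,0],[0,0,0]],
    [[0,9,0],[0,0,0]]
  ]
}}

```text
clock: 5.28
position: [0.4853, 0.1088, 0.1223]
tool_rot: [-3.142, -0.0, -3.141]
force: [0.4, 0.2, 0.3]
grip_width: -0.0002
```

Request:
{"name": "move_arm", "arguments": {
  "motion": [
    [[0,2,0],[0,0,0]],
    [[0,4,0],[0,0,0]],
    [[0,6,0],[0,0,0]],
    [[0,8,0],[0,0,0]],
    [[0,8,0],[0,0,0]]
  ]
}}

```text
clock: 5.9
position: [0.4853, 0.1166, 0.1223]
tool_rot: [-3.141, -0.0, -3.141]
force: [0.0, -1.7, 1.2]
grip_width: -0.0
```

```bash
python3 - <<'E'
from h import *
p0=np.array([.4853,.1166])-[.5383,.131]
R=lambda d:np.array([[np.cos(np.radians(d)),-np.sin(np.radians(d))],[np.sin(np.radians(d)),np.cos(np.radians(d))]])
for seg in (0,-60):
    b=R(seg)@p0
    print([[[*[int(x) for x in np.round((R(seg+d)@p0-b)*1000)],0],[0,0,round(float(np.radians(d)),2)]] for d in np.arange(-5,-61,-5)])
E
```

```text
[[[-1, 5, 0], [0, 0, -0.09]], [[-2, 9, 0], [0, 0, -0.17]], [[-2, 14, 0], [0, 0, -0.26]], [[-2, 19, 0], [0, 0, -0.35]], [[-1, 24, 0], [0, 0, -0.44]], [[0, 28, 0], [0, 0, -0.52]], [[1, 33, 0], [0, 0, -0.61]], [[3, 37, 0], [0, 0, -0.7]], [[5, 42, 0], [0, 0, -0.79]], [[8, 46, 0], [0, 0, -0.87]], [[11, 50, 0], [0, 0, -0.96]], [[14, 53, 0], [0, 0, -1.05]]]
[[[4, 3, 0], [0, 0, -0.09]], [[7, 6, 0], [0, 0, -0.17]], [[11, 9, 0], [0, 0, -0.26]], [[16, 11, 0], [0, 0, -0.35]], [[20, 13, 0], [0, 0, -0.44]], [[25, 14, 0], [0, 0, -0.52]], [[29, 15, 0], [0, 0, -0.61]], [[34, 16, 0], [0, 0, -0.7]], [[39, 16, 0], [0, 0, -0.79]], [[44, 16, 0], [0, 0, -0.87]], [[48, 15, 0], [0, 0, -0.96]], [[53, 14, 0], [0, 0, -1.05]]]
```

Request:
{"name": "move_arm", "arguments": {
  "motion": [
    [[-1,5,0],[0,0,-0.09]],
    [[-2,9,0],[0,0,-0.17]],
    [[-2,14,0],[0,0,-0.26]],
    [[-2,19,0],[0,0,-0.35]],
    [[-1,24,0],[0,0,-0.44]],
    [[0,28,0],[0,0,-0.52]],
    [[1,33,0],[0,0,-0.61]],
    [[3,37,0],[0,0,-0.7]],
    [[5,42,0],[0,0,-0.79]],
    [[8,46,0],[0,0,-0.87]],
    [[11,50,0],[0,0,-0.96]],
    [[14,53,0],[0,0,-1.05]]
  ]
}}

```text
clock: 7.4
position: [0.4987, 0.1692, 0.1221]
tool_rot: [-3.14, -0.0, 2.088]
force: [-4.7, -4.7, 2.7]
grip_width: 0.0001
```

```bash
cat >> h.py <<'E'
def crop(n,b,name,k=4):
    f=grab_frame(n);a=f['frame'][b[0]:b[1],b[2]:b[3],::-1];cv2.imwrite(f'pics/{name}.png',cv2.resize(a,None,fx=k,fy=k,interpolation=cv2.INTER_CUBIC));return f
E
python3 - <<'E'
from h import *
s=observe();print(s['position'],s['tool_rot'],s['force'],s['clock'],s['qpos'].round(2))
crop('scene',(100,240,270,400),'scene3')
E
```

```text
[0.49866367 0.16923417 0.12211438] [-3.13982587e+00 -1.53615024e-04  2.08844813e+00] [-4.74346905 -4.70960848  2.67071542] 7.4 [-0.68  0.59  0.33  1.98 -0.32  0.62  0.37]
```

View pics/scene3.png

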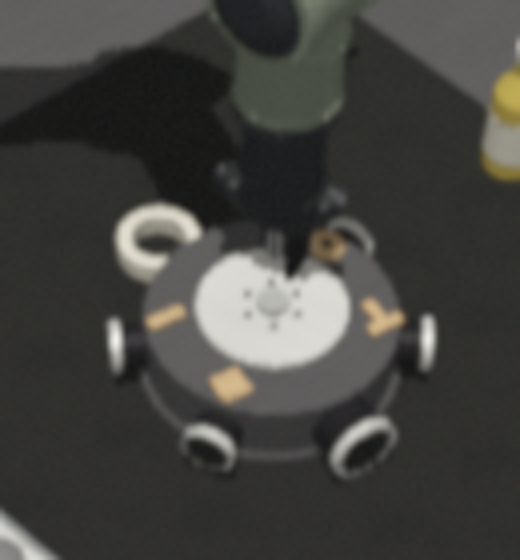

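The tab has come round with the fingertips, now at about (295,262) in the crop, near the saw tag. I'll push the next 60°.

Request:
{"name": "move_arm", "arguments": {
  "motion": [
    [[4,3,0],[0,0,-0.09]],
    [[7,6,0],[0,0,-0.17]],
    [[11,9,0],[0,0,-0.26]],
    [[16,11,0],[0,0,-0.35]],
    [[20,13,0],[0,0,-0.44]],
    [[25,14,0],[0,0,-0.52]],
    [[29,15,0],[0,0,-0.61]],
    [[34,16,0],[0,0,-0.7]],
    [[39,16,0],[0,0,-0.79]],
    [[44,16,0],[0,0,-0.87]],
    [[48,15,0],[0,0,-0.96]]
  ]
}}

```text
clock: 8.82
position: [0.5464, 0.185, 0.1218]
tool_rot: [-3.139, 0.001, 1.131]
force: [-5.9, 3.0, -1.1]
grip_width: -0.0001
```

```bash
python3 - <<'E'
from h import *
s=observe();print(s['position'],s['tool_rot'],s['force'],s['clock'],s['qpos'].round(2))
crop('scene',(100,240,270,400),'scene4');crop('top',(150,270,210,340),'top4')
E
```

```text
[0.54639597 0.1850324  0.12182532] [-3.13945674e+00  7.32942000e-04  1.13062856e+00] [-5.85958993  2.97390482 -1.09879471] 8.825 [-0.83  0.72  0.59  1.86 -0.57  0.75 -0.36]
```

View pics/scene4.png

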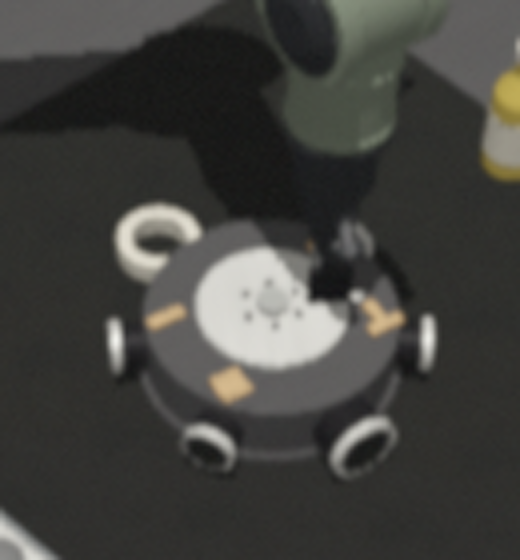

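View pics/top4.png

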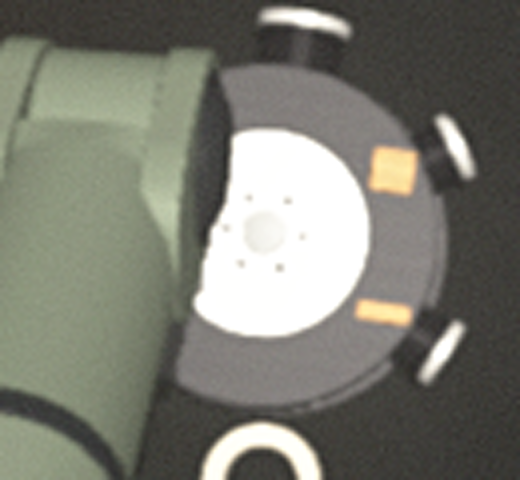

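```bash
python3 - <<'E'
from h import *
f=grab_frame('scene');C=np.array([.5397,.1289])
print(angs(ray(f,(359.1,173.9),.08),C),angs(ray(f,(359.1,173.9),.084),C))
for a in range(-136,-104,4):
    t=np.radians(a);P=lambda r,z:proj(f,(C[0]-r*np.cos(t),C[1]-r*np.sin(t),z)).round(1)
    print(a,P(.08,.082),P(.086,.082),P(.074,.125),P(.1,.075))
im=f['frame'][168:182,345:375].min(2);print(im)
E
```

```text
(np.float64(-123.15), np.float64(0.0823)) (np.float64(-125.55), np.float64(0.0814))
-136 [358.9 177.2] [360.5 177.3] [358.3 169.4] [364.1 178.8]
-132 [358.9 176.1] [360.5 176.1] [358.3 168.4] [364.1 177.4]
-128 [358.8 175. ] [360.4 174.9] [358.2 167.3] [363.9 176. ]
-124 [358.6 173.8] [360.2 173.7] [358.  166.3] [363.6 174.6]
-120 [358.3 172.7] [359.8 172.5] [357.7 165.3] [363.2 173.3]
-116 [357.9 171.7] [359.4 171.4] [357.3 164.2] [362.7 171.9]
-112 [357.4 170.6] [358.8 170.2] [356.8 163.3] [362.1 170.6]
-108 [356.8 169.6] [358.2 169.1] [356.3 162.3] [361.3 169.3]
[[118 107  70  42  35  26  22  24  23  22  23  25  29  39  47  48  49  48
   48  49  50  47  34  25  25  31  38  43  45  44]
 [121 106  63  29  25  23  22  21  20  21  21  22  26  38  46  47  49  49
   50  60  70  68  48  29  22  26  33  42  45  45]
 [141 106  58  25  24  22  23  20  21  21  21  23  28  40  48  47  48  49
   58  75  86  82  63  38  25  25  32  41  44  44]
 [169 124  62  27  23  20  21  22  23  21  20  22  29  46  50  49  48  50
   65  85  91  89  78  48  29  24  29  35  43  43]
 [185 149  78  29  26  26  2
[... 522 characters left out ...]
 76  76  93 108 124 135
  134 121 103  95  94  89  74  48  43  43  43  45]
 [195 206 207 207 207 206 194 153 123 116 115 106  76  62  76  93 110 129
  136 131 116 103 100 103  91  64  47  45  45  43]
 [182 206 212 213 213 212 205 180 146 125 120 107  76  61  75  90  98 112
  128 136 129 117 115 121 114  84  55  44  44  47]
 [193 208 212 213 213 213 211 201 178 151 135 114  76  57  72  90  96 102
  116 136 137 132 131 134 126  97  60  44  42  52]
 [207 211 212 213 213 214 212 210 201 186 170 132  81  64  80  93 100 109
  122 137 141 138 134 128 116  89  55  43  40  58]
 [211 212 212 213 213 213 213 212 210 205 190 141  91  83  91  96 102 118
  133 139 136 128 117 106  93  67  48  42  43  60]]
```

Request:
{"name": "move_arm", "arguments": {
  "motion": [
    [[3,0,0],[0,0,-0.05]],
    [[5,-1,0],[0,0,-0.09]],
    [[7,-1,0],[0,0,-0.12]],
    [[7,-1,0],[0,0,-0.12]],
    [[0,4,0],[0,0,-0.12]],
    [[-12,12,0],[0,0,-0.12]],
    [[-20,16,0],[0,0,-0.12]]
  ]
}}

```text
clock: 9.85
position: [0.5263, 0.2017, 0.1224]
tool_rot: [-3.141, -0.0, 1.013]
force: [0.4, -0.2, 0.5]
grip_width: 0.0001
```

Request:
{"name": "move_arm", "arguments": {
  "motion": [
    [[0,0,15],[0,0,0]],
    [[0,0,45],[0,0,0]],
    [[-10,0,80],[0,0,0]],
    [[-40,10,100],[0,0,0]],
    [[-80,20,110],[0,0,0]],
    [[-110,40,110],[0,0,0]],
    [[-120,60,110],[0,0,0]],
    [[-120,60,110],[0,0,0]]
  ]
}}

```text
clock: 10.85
position: [0.4069, 0.2619, 0.2332]
tool_rot: [-3.141, -0.001, 1.014]
force: [-0.0, -0.1, -0.0]
grip_width: 0.0
```

```bash
python3 - <<'E'
from h import *
s=observe();print(s['position'],s['tool_rot'],s['force'],s['clock'],s['qpos'].round(2))
crop('scene',(130,220,290,390),'scene5',6);crop('top',(150,270,210,340),'top5',5)
E
```

```text
[0.40690807 0.26194921 0.23317049] [-3.14144937e+00 -1.26475061e-03  1.01411323e+00] [-0.04384345 -0.14039123 -0.00184122] 10.85 [-1.31  0.44  0.82  2.02 -0.43  0.86 -0.8 ]
```

View pics/scene5.png

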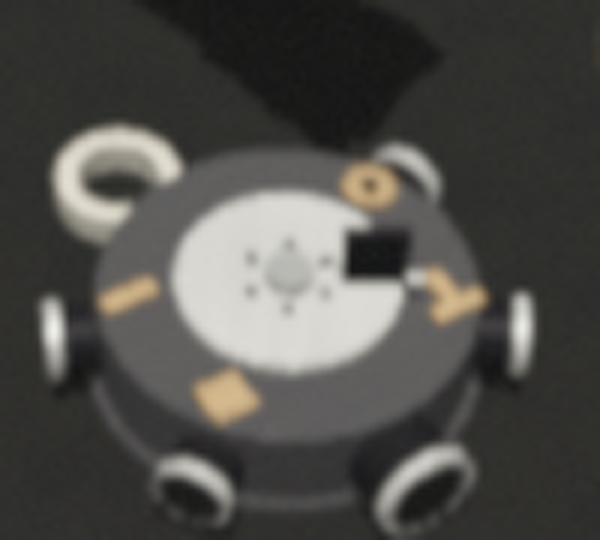

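View pics/top5.png

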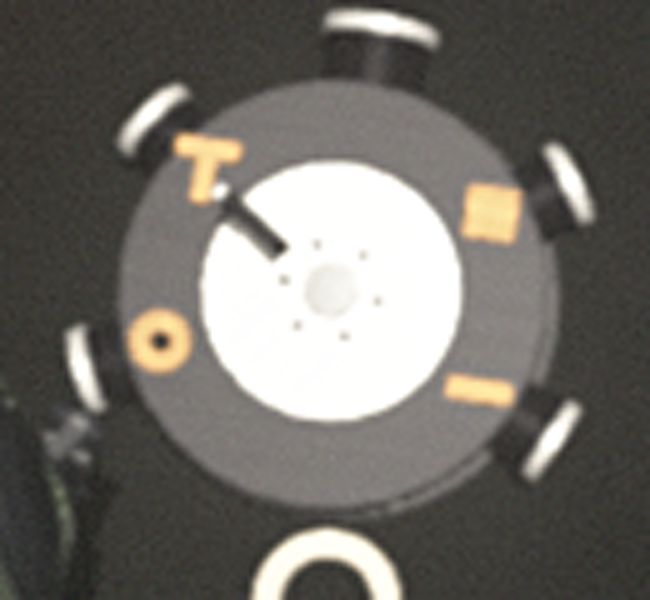

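```bash
cat >> h.py <<'E'
def fitang(n,C,lo,hi):
    f=grab_frame(n);im=f['frame'].max(2).astype(float);K=8
    dark=np.clip((150-im)/110,0,1)
    # restrict to disc area
    th=np.linspace(0,2*np.pi,60);best=[]
    disc=np.array([proj(f,(C[0]+.071*np.cos(t),C[1]+.071*np.sin(t),.08)) for t in th])
    finm=np.zeros(im.shape,np.uint8);cv2.fillPoly(finm,[disc.round().astype(np.int32)],1)
    for a in np.arange(lo,hi,.5):
        t=np.radians(a);u=np.array([-np.cos(t),-np.sin(t)]);v=np.array([-u[1],u[0]])
        pts=[proj(f,(*(np.array(C)+r*u+s*v),z)) for r in (.032,.074) for s in (-.005,.005) for z in (.08,.125)]
        h=cv2.convexHull((np.array(pts,np.float32)))
        m=np.zeros((im.shape[0]*K,im.shape[1]*K),np.uint8);cv2.fillConvexPoly(m,((h+.5)*K).astype(np.int32),255)
        m=cv2.resize(m,(im.shape[1],im.shape[0]),interpolation=cv2.INTER_AREA)/255.
        m=cv2.GaussianBlur(m,(0,0),.7)
        best.append((np.sum(np.abs(m-dark)[finm>0]),a))
    best.sort();return [(round(float(b),2),float(a)) for b,a in best[:4]]
E
python3 - <<'E'
from h import *
print(fitang('top',(.5372,.1327),-145,-115)); print(fitang('scene',(.5397,.1289),-150,-110))
f=grab_frame('top');
for q in [(220,190)]:
    p=((q[0]-2)/5+210,(q[1]-2)/5+150);print(angs(ray(f,p,.083),(.5372,.1327)))
f=grab_frame('scene')
p=((415-2.5)/6+290,(277-2.5)/6+130);print(angs(ray(f,p,.082),(.5397,.1289)))
# bright tip subpixel
E
```

```text
[(30.9, -132.0), (31.25, -131.5), (31.6, -133.0), (31.79, -130.5)]
[(23.43, -126.0), (23.44, -127.0), (23.56, -126.5), (23.86, -125.0)]
(np.float64(-133.11), np.float64(0.0841))
(np.float64(-130.82), np.float64(0.0794))
```

```bash
python3 - <<'E'
from h import *
f=grab_frame('top');C=(.5372,.1327)
print(angs(ray(f,((205-2)/5+210,(170-2)/5+150),.075),C), (proj(f,(.6073,.2039,.075))-[210,150])*5+2)
h=f['frame'][150:270,210:340,::-1].copy();k=6;h=cv2.resize(h,None,fx=k,fy=k,interpolation=cv2.INTER_CUBIC)
for a,c in [(-134.5,(0,0,255)),(-132.5,(255,0,0))]:
    t=np.radians(a)
    for r,z in [(.0,.08),(.053,.125),(.086,.082),(.1,.075)]:
        p=(proj(f,(C[0]-r*np.cos(t),C[1]-r*np.sin(t),z))+.5-[210,150])*k
        cv2.circle(h,tuple(int(x) for x in p),3,c,-1)
cv2.imwrite('pics/ov.png',h[60:400,:400].repeat(2,0).repeat(2,1)[:600])
E
```

```text
(np.float64(-134.64), np.float64(0.0997)) [204.56338391 169.95350648]
```

View pics/ov.png

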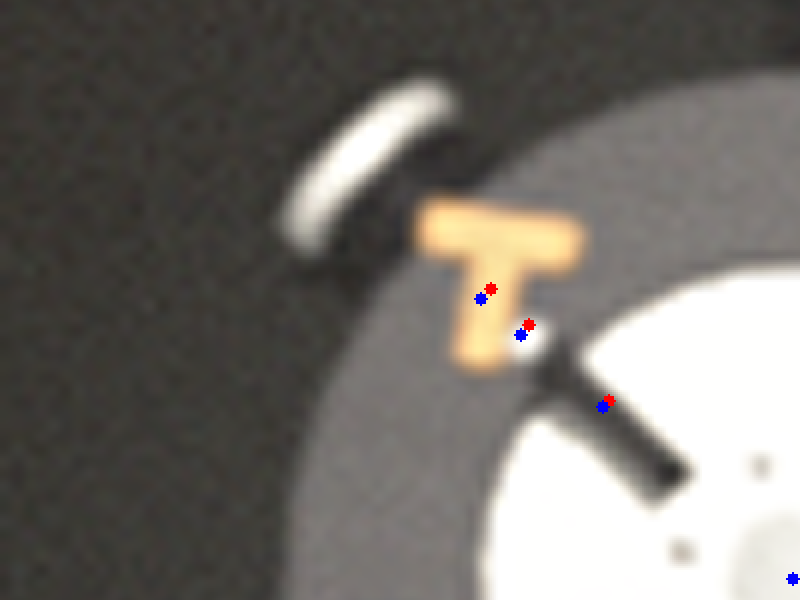

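The T's middle is at -134.5° by both the station fit and the direct reading. The pointer is about 2° short, so I'll nudge it from the same side.

Request:
{"name": "move_arm", "arguments": {
  "motion": [
    [[10,-5,0],[0,0,0]],
    [[45,-15,0],[0,0,0]],
    [[85,-40,-10],[0,0,0]],
    [[115,-57,-30],[0,0,0]],
    [[120,-60,-65],[0,0,0]],
    [[120,-60,-95],[0,0,0]],
    [[120,-60,-110],[0,0,0]],
    [[128,-64,-110],[0,0,0]],
    [[136,-70,-110],[0,0,-0.02]],
    [[142,-74,-110],[0,0,-0.04]],
    [[145,-76,-110],[0,0,-0.04]]
  ]
}}

```text
clock: 12.58
position: [0.5529, 0.1844, 0.1228]
tool_rot: [3.141, -0.001, 0.971]
force: [-0.4, 0.5, 0.2]
grip_width: -0.0001
```

Request:
{"name": "move_arm", "arguments": {
  "motion": [
    [[1,-1,0],[0,0,0]],
    [[2,-2,0],[0,0,0]],
    [[3,-3,0],[0,0,0]],
    [[3,-3,0],[0,0,0]]
  ]
}}

```text
clock: 13.08
position: [0.5551, 0.1822, 0.1224]
tool_rot: [-3.141, -0.0, 0.972]
force: [-2.2, 4.9, 3.4]
grip_width: 0.0002
```

Request:
{"name": "move_arm", "arguments": {
  "motion": [
    [[-6,5,0],[0,0,0]],
    [[-16,12,0],[0,0,0]],
    [[-28,19,0],[0,0,0]],
    [[-28,19,20],[0,0,0]],
    [[-28,19,55],[0,0,0]],
    [[-40,20,85],[0,0,0]],
    [[-70,30,105],[0,0,0]],
    [[-110,40,110],[0,0,0]],
    [[-140,65,110],[0,0,0]],
    [[-148,79,110],[0,0,0]],
    [[-148,79,110],[0,0,0]]
  ]
}}

```text
clock: 14.45
position: [0.4074, 0.2616, 0.233]
tool_rot: [3.141, -0.001, 0.974]
force: [-0.6, -0.9, 0.4]
grip_width: -0.0001
```

```bash
python3 - <<'E'
from h import *
s=observe();print(s['position'],s['clock'],s['qpos'].round(2))
print(fitang('top',(.5372,.1327),-145,-115)); print(fitang('scene',(.5397,.1289),-150,-110))
f=grab_frame('top');C=(.5372,.1327)
h=f['frame'][150:270,210:340,::-1].copy();k=6;h=cv2.resize(h,None,fx=k,fy=k,interpolation=cv2.INTER_CUBIC)
for a,c in [(-134.5,(0,0,255))]:
    t=np.radians(a)
    for r,z in [(.0,.08),(.053,.125),(.086,.082),(.1,.075)]:
        p=(proj(f,(C[0]-r*np.cos(t),C[1]-r*np.sin(t),z))+.5-[210,150])*k
        cv2.circle(h,tuple(int(x) for x in p),3,c,-1)
cv2.imwrite('pics/ov2.png',h[60:400,:400].repeat(2,0).repeat(2,1)[:600])
E
```

```text
[0.40740839 0.26155747 0.2330314 ] 14.45 [-1.32  0.45  0.84  2.02 -0.44  0.86 -0.83]
[(31.65, -134.0), (32.03, -135.0), (32.44, -132.0), (32.52, -133.5)]
[(24.47, -127.0), (24.6, -128.0), (24.95, -127.5), (24.96, -126.5)]
```

View pics/ov2.png

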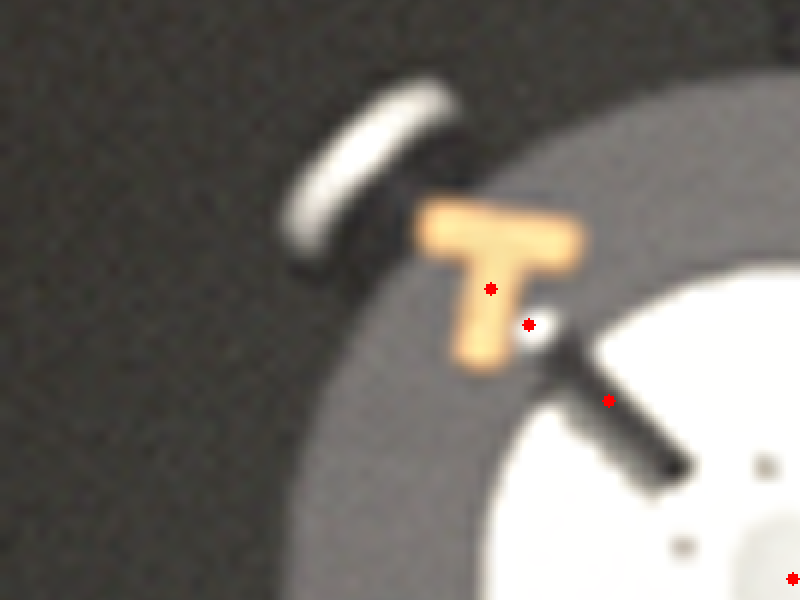

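```bash
python3 - <<'E'
from h import *
f=grab_frame('scene');C=(.5397,.1289);k=16;x0,y0=335,160
h=cv2.resize(f['frame'][y0:y0+30,x0:x0+42,::-1].copy(),None,fx=k,fy=k,interpolation=cv2.INTER_CUBIC)
for a,c in [(-134.3,(0,0,255)),(-128,(255,0,0))]:
    t=np.radians(a)
    for r,z in [(.0,.088),(.032,.125),(.074,.125),(.074,.08),(.086,.082),(.1,.075)]:
        p=(proj(f,(C[0]-r*np.cos(t),C[1]-r*np.sin(t),z))+.5-[x0,y0])*k
        cv2.circle(h,tuple(int(x) for x in p),4,c,-1)
cv2.imwrite('pics/ov3.png',h)
# switch box: dark collar / geometry from both cams
for n in ['top','scene']:
    f=grab_frame(n);q=[o for o in outline_of('switchbox',n)][0]['pixels'].astype(np.uint8)
    im=f['frame'].min(2);br=((im>120)&(cv2.dilate(q,np.ones((5,5)))>0)).astype(np.uint8)
    cs=np.vstack(cv2.findContours(br,0,2)[0]);r=cv2.minAreaRect(cs)
    print(n,r)
    crop(n,(150,250,370,440) if n=='top' else (205,285,220,310),'box_'+n,7)
E
```

```text
top ((406.9231262207031, 200.88461303710938), (59.288597106933594, 35.101829528808594), 82.87498474121094)
scene ((260.90057373046875, 237.6105194091797), (45.861244201660156, 27.50188446044922), 41.987213134765625)
```

View pics/ov3.png

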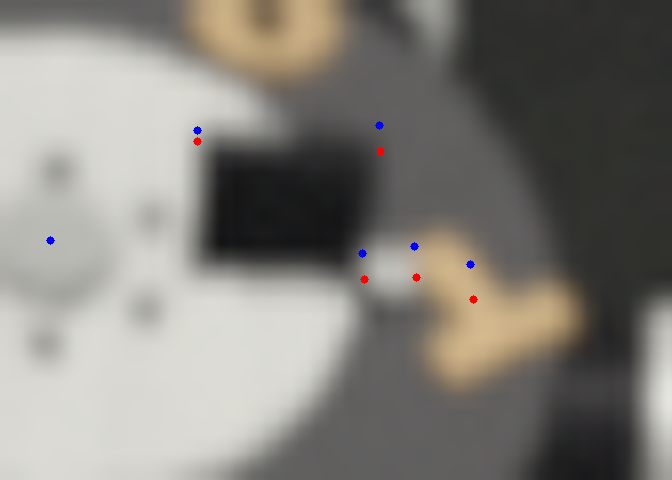

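View pics/box_top.png

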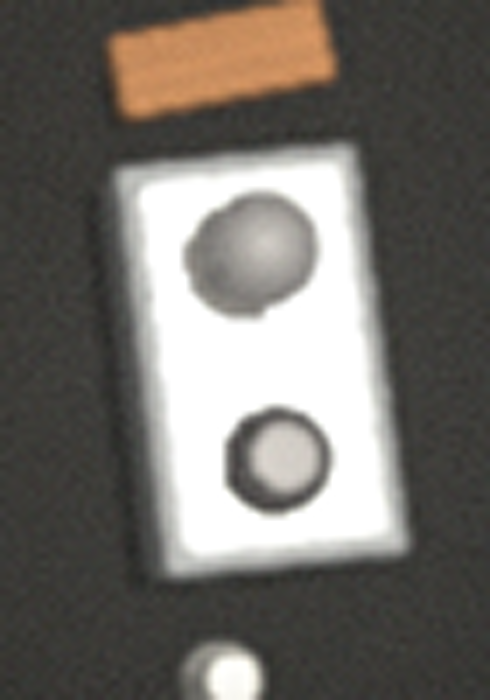

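View pics/box_scene.png

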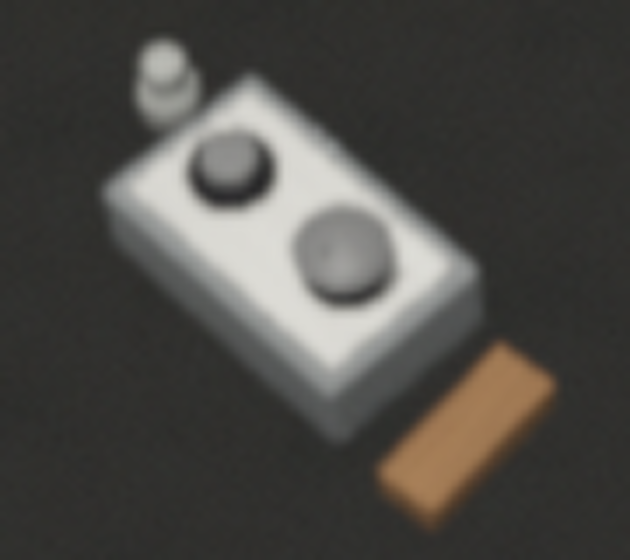

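```bash
python3 - <<'E'
from h import *
for n,ps in [('top',[((288,458),.072),((265,240),.089)]),('scene',[((229,158),.072),((343,250),.087)])]:
    f=grab_frame(n);x0,y0=(370,150) if n=='top' else (220,205)
    for p,z in ps: print(n,ray(f,((p[0]-3)/7+x0,(p[1]-3)/7+y0),z).round(4))
s=observe();print(s['position'],s['tool_rot'],s['clock'])
E
```

```text
top [ 0.5116 -0.2452  0.072 ]
top [ 0.5974 -0.2359  0.089 ]
scene [ 0.517  -0.2473  0.072 ]
scene [ 0.6043 -0.2418  0.087 ]
[0.40737711 0.26058108 0.23228322] [-3.14158093e+00  5.49082598e-05  9.71509324e-01] 15.05
```

Request:
{"name": "move_arm", "arguments": {
  "motion": [
    [[2,-14,0],[0,0,-0.03]],
    [[8,-54,0],[0,0,-0.1]],
    [[18,-106,0],[0,0,-0.19]],
    [[29,-158,0],[0,0,-0.28]],
    [[40,-210,0],[0,0,-0.37]],
    [[51,-262,0],[0,0,-0.46]],
    [[62,-314,0],[0,0,-0.55]],
    [[73,-366,0],[0,0,-0.64]],
    [[85,-418,0],[0,0,-0.73]],
    [[97,-464,0],[0,0,-0.81]],
    [[105,-498,0],[0,0,-0.86]],
    [[107,-507,0],[0,0,-0.87]]
  ]
}}

```text
clock: 16.55
position: [0.5133, -0.2492, 0.2323]
tool_rot: [3.14, 0.0, 0.097]
force: [-0.3, -0.2, 0.0]
grip_width: -0.0001
```

Request:
{"name": "move_arm", "arguments": {
  "motion": [
    [[0,0,-10],[0,0,0]],
    [[0,0,-35],[0,0,0]],
    [[0,0,-65],[0,0,0]],
    [[0,0,-90],[0,0,0]],
    [[0,0,-105],[0,0,0]],
    [[0,0,-110],[0,0,0]],
    [[0,0,-110],[0,0,0]]
  ]
}}

```text
clock: 17.42
position: [0.5144, -0.2462, 0.1226]
tool_rot: [3.142, -0.0, 0.102]
force: [0.4, 0.4, -0.3]
grip_width: -0.0001
```

```bash
python3 - <<'E'
from h import *
s=observe();print(s['position'],s['tool_rot'],s['force'],s['clock'])
crop('scene',(185,285,210,310),'box3',6)
E
```

```text
[ 0.51435948 -0.24618966  0.12258134] [ 3.14153377e+00 -2.21857736e-04  1.01951511e-01] [ 0.41243235  0.44767637 -0.34908803] 17.425
```

View pics/box3.png

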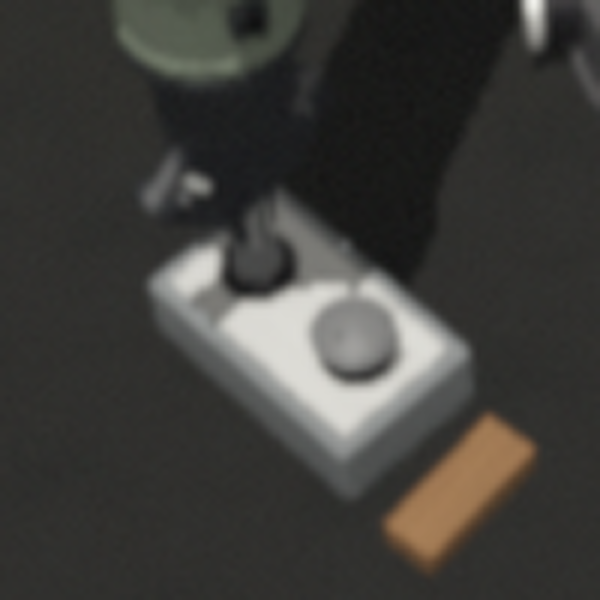

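The fingertips are above the start button, seen at about (260,230) over the collar at (258,265). Next I press down in small steps.

Request:
{"name": "move_arm", "arguments": {
  "motion": [
    [[0,0,-8],[0,0,0]],
    [[0,0,-17],[0,0,0]],
    [[0,0,-23],[0,0,0]],
    [[0,0,-26],[0,0,0]],
    [[0,0,-28],[0,0,0]],
    [[0,0,-29],[0,0,0]],
    [[0,0,-30],[0,0,0]],
    [[0,0,-30],[0,0,0]]
  ]
}}

```text
clock: 18.48
position: [0.5142, -0.2463, 0.0923]
tool_rot: [-3.142, 0.0, 0.102]
force: [-3.1, 1.9, 3.2]
grip_width: -0.0002
```

Request:
{"name": "move_arm", "arguments": {
  "motion": [
    [[0,0,-1],[0,0,0]],
    [[0,0,-1.5],[0,0,0]],
    [[0,0,-1.5],[0,0,0]],
    [[0,0,-1.5],[0,0,0]]
  ]
}}

```text
clock: 18.98
position: [0.5143, -0.2464, 0.091]
tool_rot: [-3.142, -0.0, 0.102]
force: [-3.1, 1.9, 10.4]
grip_width: -0.0001
```

At 6 mm travel the force rises to 10 N, so the button is bottomed out. I'll release it and retreat.

Request:
{"name": "move_arm", "arguments": {
  "motion": [
    [[0,0,4],[0,0,0]],
    [[0,0,12],[0,0,0]],
    [[0,0,35],[0,0,0]],
    [[0,0,70],[0,0,0]],
    [[0,0,110],[0,0,0]],
    [[-20,0,140],[0,0,0]],
    [[-60,0,145],[0,0,0]],
    [[-100,0,145],[0,0,0]],
    [[-110,0,145],[0,0,0]],
    [[-110,0,145],[0,0,0]]
  ]
}}

```text
clock: 20.23
position: [0.4047, -0.2463, 0.2362]
tool_rot: [-3.142, -0.001, 0.102]
force: [0.4, -0.3, 0.6]
grip_width: 0.0001
```

```bash
python3 - <<'E'
from h import *
s=observe();print(s['position'],s['force'],s['clock'])
print(fitang('top',(.5372,.1327),-145,-115))
f=grab_frame('top');save(f,'top9');crop('scene',(130,290,210,390),'scene9',4)
E
```

```text
[ 0.40473659 -0.24628774  0.23620206] [ 0.37970745 -0.27960368  0.57600917] 20.225
[(31.68, -134.0), (32.06, -135.0), (32.42, -132.0), (32.5, -133.5)]
```

View pics/top9.png

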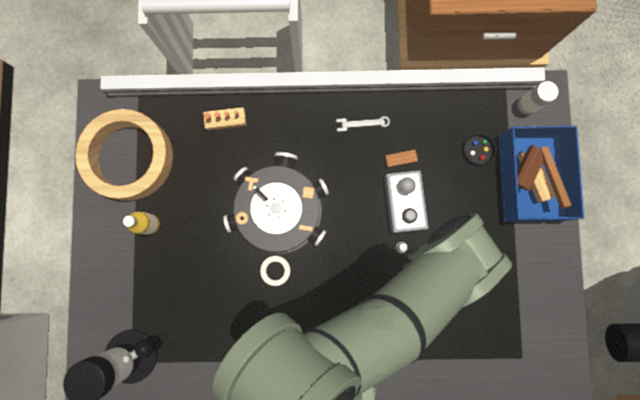

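View pics/scene9.png

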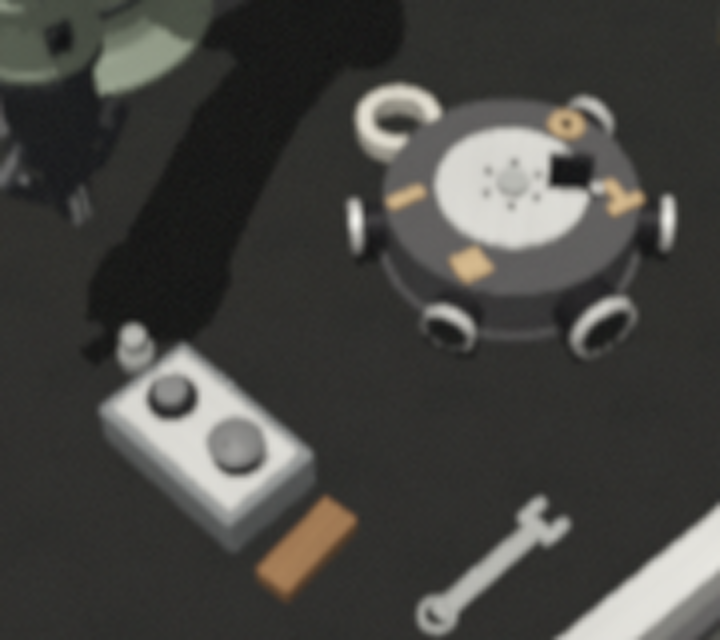

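The pointer still aims at the T: in the top view the T is at (252,183) and the tab runs towards it. The start button is back up, and the collet at (401,247), tape, offcut and wrench are where they were.

```bash
python3 -c "
from workcell import *
print(job_done())"
```

```text
the job is handed in; nothing more can be done
None
```

I turned the selector to the router tag first, then pressed the start button and let it spring back. The job is handed in, at about 20 s on the clock. `job_done()` gave no verdict.

- **Selector:** I pushed the tab clockwise with the closed fingertips, without gripping it, and added a nudge of about 2° at the end. The top camera reads the pointer at -134°, against -134.5° for the middle of the T.
- **Start button:** Pressed to its full 6 mm, where the force rose to 10 N. The last picture shows it back up.
- **Everything else:** I stayed clear of the stop button. The loose things near the work were where they started, and the arm ended clear with about zero force.

**Disagreement:** the automatic angle fit in the scene camera gave about -127°. I set it aside because its mask cuts off part of the tab. The pointer tip in that same picture gives -132 to -133°, within about 1–2.5° of the tag's middle.

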